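# Feel along the chalk line of a curved slate

## Robot

A 6-joint arm with a two-finger parallel gripper is mounted at the origin on the work surface. World frame = base frame: x ahead of the robot, y to its left, z up, the work surface at z = 0. Lengths are in m, angles in rad, forces in N, time in s.
With the tool pointing down it reaches from about 0.375 to 0.75 m from the base axis. Payload 9 kg.
Tool frame: the origin (TCP) lies between the finger pads, 19 mm behind the fingertips; this is the grasp point; z points along the fingers, y is the line along which they close (so a half turn about z gives the same grasp; the last joint's range is limited). The gripper opens to 85 mm and grips with 20 to 120 N. Pads are 22 mm wide; open, the fingers measure 114 mm over their backs; the gripper's body (76 mm by 85 mm) begins 54 mm behind the grasp point. The pads swing forward as they close: fully open they stand 13 mm farther back than shut.
Start: joints at [-1.412, 0.104, 0.097, 1.564, 0, 1.353], TCP at [0.221, -0.558, 0.25] pointing down, gripper open.
Joint ranges: [-2.99, 2.99], [-0.84, 1.86], [-1.1, 1.16], [-1.84, 2.11], [-1.51, 1.56], [-3.14, 3.14]. Speed limits (rad/s): [2.22, 2.22, 2.57, 3.14, 3.14, 3.14].

## Interface

Orientations are given as a unit quaternion [x, y, z, w].
In Python, from station import env gives the robot as it stands.
- The arm moves only by the tool play_rows, never from a script. Its argument "steps" is a list of rows, each an object of numbers: "tx", "ty", "tz": the shift along the world's x, y, z in units of 0.02 m (1.0 is 0.02 m); "twist": the turn about the world's z in units of 45 degrees (1.0 is 45 degrees); "hand": the opening, from 0 (shut) to 1 (fully open). A call has 1 to 8 rows; each row shifts and turns the commanded pose from where the row before left it; what a row does not reach is not made up. A row lasts 1/12 s, in which the tool goes at most 41.7 mm and 7.16 degrees, less where a joint would pass 70% of its speed; a pose out of reach is approached as far as the arm can. A call with a number of a shift or a turn outside -1 to 1 is refused whole. A call with a gripper value outside its range is refused whole. The fingers move at their own pace and stop on an object; "squeeze" is the grip in N (left out, the last holds). Time passes only in rows, so rows that do not move let the fingers close. It gives the time, the measured TCP pose, the force, the opening and the grip force at its end, in the units of the state.
- env.sense(): the state, without advancing time (a new reading comes with each control period).
- env.grab_frame(name): name is "scene" or "top" or "wrist"; returns the picture (480x640x3 uint8, blue, green, red); there is no depth.
- env.camera_params(name): a dict with "mtx" (3x3 intrinsics, pixels), "view" (4x4, takes a point from world to camera coordinates); the wrist camera has in their place "tool_from_camera" (4x4, takes a point from camera to tool coordinates, whose origin is the TCP and whose axes are the flange's). Camera axes: x right, y down, z forward; pixel columns grow to the right and rows downward; lengths in m; the calibration is good to about 2 mm. The wrist camera is an equidistant fisheye: a pixel r from the principal point sees the ray r / f radians off the axis. A picture is of the moment at which its call begins: read the wrist's pose just before it. camera_params takes no time and is no camera call.
- env.finish_job(): hands the job in; it is judged then, once.
The state is a dict: "clock": time; "qpos": joint angles; "qvel": joint speeds; "effort": joint torques, N m; "tcp_pos": TCP position; "tool_rot": TCP orientation; "contact_force": force on the tool from outside, world axes, zero at the start; "ft_torque": the same for the moment, N m; "gripper_width": finger opening in m; "grip_force": force on a finger pad.
Only numpy, scipy, OpenCV 4.12 (cv2) and the standard library are available. Lean on these libraries where they do the work, as an engineer would, in place of code of your own. Each camera call takes 0.05 s, during which the arm holds its last target. There are 200 camera calls.

## Task

Check the freshly dressed curved slate by feel: starting at the end beside the copper hook tin, run the closed fingertips lightly over the slate along its chalk line to the other end, touching each of the seven dots in turn. Press so gently that the sprung bed under the slate never goes down to its stop, do not shift or lift the slate or disturb anything else, and finally raise the fingers clear above it.

Things in the scene. Friction and masses are not known exactly. Their poses are not given: they have to be found in the camera images.
- slate: curved green slate, an arc-shaped strip 44 mm wide, 10 mm thick, about 220 mm long, 0.35 kg, loose on the bed between low steel pins. Its top is 60 mm above the bench; a chalk line with seven white dots runs along its middle, an arc of 140 mm radius in plan. Origin: on the underside plane, 15 mm from the middle dot towards the hollow side (own -x); z up
- bed (a joint): plywood bed, 240 by 100 mm, 10 mm thick, that carries the slate and rides straight down on springs: 0 = fully up (unloaded), grows as it is pressed, stop at 0.015 m. It begins to sink at about 1 N and sinks about 2.5 mm more per newton, without tilting; it comes back up when let go
- rest: steel base of the sprung rest under the bed, 245 by 105 mm, fixed to the bench. Origin at the centre of its underside, on the bench; long side along its y. The bed's top is 50 mm above the bench
- tin: open copper hook tin, 85 by 60 mm, 50 mm high, with copper hooks inside, loose, standing about 0.11 m beyond the last dot at one end of the slate. Origin at the centre of its underside
- stake: black cast iron anvil stake, loose, about 130 mm long, 60 mm wide and 65 mm high, standing about 0.11 m beyond the last dot at the other end of the slate. Origin at the centre of its underside
- fragment: rough green slate fragment, flat, about 140 by 90 by 18 mm, bystander on the left of the bench; origin under its centre
- jig: wooden hook bending jig, 160 by 80 mm, with steel pins to 55 mm high, bystander on the left; origin under its centre
- dividers: steel dividers lying flat, 170 mm long, 14 mm high, bystander on the right; origin under the middle
- hammer: hammer lying flat, under 50 mm high, bystander on the right; origin under the middle
- mark0 (a point): white chalk dot number 0 on the slate's upper face, 11 mm across, at the height of that face. The seven dots mark0 to mark6 lie one after another along the line, 31 mm apart; either mark0 or mark6 may be the end beside the copper tin
- mark1 (a point): white chalk dot number 1 on the slate's upper face, 11 mm across, at the height of that face. The seven dots mark0 to mark6 lie one after another along the line, 31 mm apart; either mark0 or mark6 may be the end beside the copper tin
- mark2 (a point): white chalk dot number 2 on the slate's upper face, 11 mm across, at the height of that face. The seven dots mark0 to mark6 lie one after another along the line, 31 mm apart; either mark0 or mark6 may be the end beside the copper tin
- mark3 (a point): white chalk dot number 3 on the slate's upper face, 11 mm across, at the height of that face. The seven dots mark0 to mark6 lie one after another along the line, 31 mm apart; either mark0 or mark6 may be the end beside the copper tin
- mark4 (a point): white chalk dot number 4 on the slate's upper face, 11 mm across, at the height of that face. The seven dots mark0 to mark6 lie one after another along the line, 31 mm apart; either mark0 or mark6 may be the end beside the copper tin
- mark5 (a point): white chalk dot number 5 on the slate's upper face, 11 mm across, at the height of that face. The seven dots mark0 to mark6 lie one after another along the line, 31 mm apart; either mark0 or mark6 may be the end beside the copper tin
- mark6 (a point): white chalk dot number 6 on the slate's upper face, 11 mm across, at the height of that face. The seven dots mark0 to mark6 lie one after another along the line, 31 mm apart; either mark0 or mark6 may be the end beside the copper tin

How it is judged:
On the way, in this order (a step that is already met when the one before it is completed fails the run):
1. the fingertips touch the slate at the first chalk dot counted from the copper tin's end (contact force between the fingers and slate above 0.2 N and ((horizontal distance between tin and mark0 below 0.17 m and horizontal distance between the grasp point and mark0 below 0.013 m) or (horizontal distance between tin and mark6 below 0.17 m and horizontal distance between the grasp point and mark6 below 0.013 m))), for 0.05 s.
2. the fingertips touch the slate at the second chalk dot counted from the copper tin's end (contact force between the fingers and slate above 0.2 N and ((horizontal distance between tin and mark0 below 0.17 m and horizontal distance between the grasp point and mark1 below 0.013 m) or (horizontal distance between tin and mark6 below 0.17 m and horizontal distance between the grasp point and mark5 below 0.013 m))), for 0.05 s.
3. the fingertips touch the slate at the third chalk dot counted from the copper tin's end (contact force between the fingers and slate above 0.2 N and ((horizontal distance between tin and mark0 below 0.17 m and horizontal distance between the grasp point and mark2 below 0.013 m) or (horizontal distance between tin and mark6 below 0.17 m and horizontal distance between the grasp point and mark4 below 0.013 m))), for 0.05 s.
4. the fingertips touch the slate at the fourth chalk dot counted from the copper tin's end (contact force between the fingers and slate above 0.2 N and ((horizontal distance between tin and mark0 below 0.17 m and horizontal distance between the grasp point and mark3 below 0.013 m) or (horizontal distance between tin and mark6 below 0.17 m and horizontal distance between the grasp point and mark3 below 0.013 m))), for 0.05 s.
5. the fingertips touch the slate at the fifth chalk dot counted from the copper tin's end (contact force between the fingers and slate above 0.2 N and ((horizontal distance between tin and mark0 below 0.17 m and horizontal distance between the grasp point and mark4 below 0.013 m) or (horizontal distance between tin and mark6 below 0.17 m and horizontal distance between the grasp point and mark2 below 0.013 m))), for 0.05 s.
6. the fingertips touch the slate at the sixth chalk dot counted from the copper tin's end (contact force between the fingers and slate above 0.2 N and ((horizontal distance between tin and mark0 below 0.17 m and horizontal distance between the grasp point and mark5 below 0.013 m) or (horizontal distance between tin and mark6 below 0.17 m and horizontal distance between the grasp point and mark1 below 0.013 m))), for 0.05 s.
7. the fingertips touch the slate at the last chalk dot counted from the copper tin's end (contact force between the fingers and slate above 0.2 N and ((horizontal distance between tin and mark0 below 0.17 m and horizontal distance between the grasp point and mark6 below 0.013 m) or (horizontal distance between tin and mark6 below 0.17 m and horizontal distance between the grasp point and mark0 below 0.013 m))), for 0.05 s.
At the end, for the whole second after the job is handed in: All seven dots were touched in order from the tin's end (TCP within 13 mm of each in plan), the bed is back up (under 3 mm), the slate at rest within 10 mm of its start, the other things within 15 mm of theirs, and the TCP over 95 mm above the bench (value of joint bed below 0.003 m and distance of slate from where it was at the start of the episode below 0.01 m and linear speed of slate below 0.02 m/s and height (world z) of the grasp point above 0.095 m and distance of each of tin, stake, fragment, jig, dividers, hammer from where it was at the start of the episode below 0.015 m).
It fails at once if the tin, stake, fragment, jig, dividers or hammer is moved more than 15 mm (distance of any of tin, stake, fragment, jig, dividers, hammer from where it was at the start of the episode above 0.015 m).
It fails at once if the sprung bed is pushed down to its stop (over 14 of its 15 mm) (value of joint bed above 0.014 m).
It fails at once if the slate is lifted more than 5 mm (z of mark3 in the frame of rest above 0.065 m).
It fails at once if the slate is shifted more than 8 mm along the bed (x of slate in the frame of rest above 0.008 m or x of slate in the frame of rest below -0.008 m or y of slate in the frame of rest above 0.008 m or y of slate in the frame of rest below -0.008 m).
It also fails if it takes over 40 s, if anything falls off the work surface, if the arm or the gripper's body presses on something with over 40 N, if the wrist force passes 120 N, or if a joint passes its speed limit or range.

## Working session

There is one attempt and no reset: what is moved stays moved. The work goes in short steps, Python scripts to look and compute and a tool call to move; the robot and the scene stay as the last step left them, time stands still between calls to the robot, and variables do not carry over. Pictures are saved under pics/ and viewed, at most 10 in all, crops included, and the job is handed in when it is done.

Besides the shell and the picture viewer there is one more tool, called after ">>>" by a JSON object that holds its "name" and its "arguments", one argument or row to a line. play_rows: Moves the arm, as the interface text tells. Its arguments: {"type":"object","properties":{"steps":{"type":"array"},"squeeze":{"type":"number"}},"required":["steps"]}

```bash
mkdir -p pics; python3 - <<'E'
from station import env
import cv2
s=env.sense();print({k:s[k] for k in ('clock','tcp_pos','tool_rot','gripper_width','contact_force')})
for n in('scene','top'):
    cv2.imwrite(f'pics/{n}.png',env.grab_frame(n))
print(env.camera_params('top'))
E
```

```text
{'clock': 0.0, 'tcp_pos': array([ 0.22072266, -0.55758599,  0.24921748]), 'tool_rot': array([ 9.82303680e-01,  1.87293932e-01,  2.92897543e-05, -6.80729030e-04]), 'gripper_width': 0.08553450536732402, 'contact_force': array([-0.18787926,  0.5192269 , -0.89277886])}
{'mtx': array([[565.42123834,   0.        , 319.41216877],
       [  0.        , 565.42123834, 238.21995219],
       [  0.        ,   0.        ,   1.        ]]), 'view': array([[-0.01378726, -0.99988659,  0.00606025,  0.00784619],
       [-0.99870325,  0.01347338, -0.04909468,  0.51364575],
       [ 0.04900746, -0.00672927, -0.99877574,  1.68127425],
       [ 0.        ,  0.        ,  0.        ,  1.        ]])}
```

View pics/top.png

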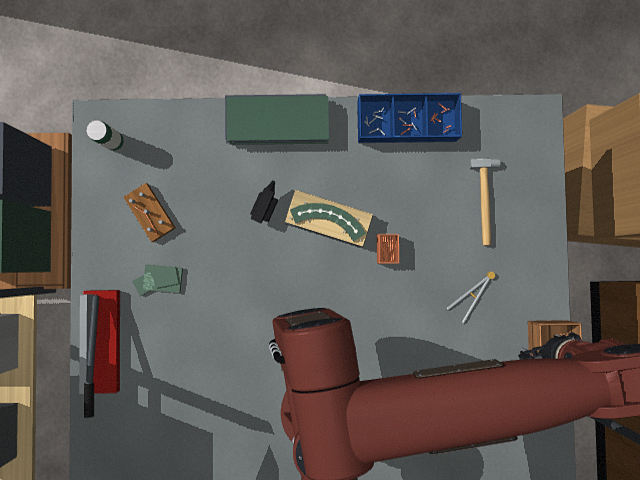

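The top view shows the slate arc on its bed around (330,216), the tin to its right at (388,249) and the stake to its left at (264,202). So the stroke runs right to left, from the world -y end towards +y. Next I'll measure the dots.

```bash
cat > h.py <<'E'
import numpy as np, cv2
from station import env
def ray_top(px,z,name='top'):
    p=env.camera_params(name);K,V=p['mtx'],p['view']
    R,t=V[:3,:3],V[:3,3];c=-R.T@t
    d=R.T@np.linalg.inv(K)@np.array([px[0],px[1],1.]);return c+d*(z-c[2])/d[2]
def arc(P,r=.14):
    from scipy.optimize import least_squares
    P=np.array(P)[:,:2]
    m=P.mean(0)
    f=lambda c:np.hypot(*(P-c).T)-r
    s=min((least_squares(f,m+.12*np.array([np.cos(a),np.sin(a)])) for a in np.arange(0,6.3,.8)),key=lambda s:s.cost)
    return s.x,s.fun
E
python3 - <<'E'
from h import *
im=cv2.imread('pics/top.png')
c=im[180:255,280:380].astype(int)
cv2.imwrite('pics/c.png',cv2.resize(im[180:255,250:410],None,fx=5,fy=5,interpolation=cv2.INTER_CUBIC))
m=((c.min(2)>150)).astype(np.uint8)
n,l,s,ce=cv2.connectedComponentsWithStats(m)
for i in range(1,n): print(s[i][4],ce[i]+[280,180],ray_top(ce[i]+[280,180],.06).round(4))
for n,p in(('tin',(388,249)),('stake',(264,202))): print(n,ray_top(p,.04))
E
```

```text
1 [292. 200.] [0.6242 0.0797 0.06  ]
2 [304.5 202. ] [0.6179 0.0432 0.06  ]
1 [290. 206.] [0.6067 0.0857 0.06  ]
2 [289.  208.5] [0.5994 0.0887 0.06  ]
138 [329.97826087 216.46376812] [ 0.5745 -0.0305  0.06  ]
2 [290.  217.5] [0.573  0.0861 0.06  ]
3 [357.33333333 218.33333333] [ 0.568  -0.1103  0.06  ]
2 [307.5 221. ] [0.5621 0.0352 0.06  ]
1 [311. 221.] [0.562 0.025 0.06 ]
3 [343.66666667 231.33333333] [ 0.5305 -0.0698  0.06  ]
2 [360.  239.5] [ 0.5061 -0.117   0.06  ]
1 [364. 239.] [ 0.5074 -0.1287  0.06  ]
1 [357. 243.] [ 0.496  -0.1081  0.06  ]
1 [359. 242.] [ 0.4988 -0.114   0.06  ]
1 [363. 242.] [ 0.4986 -0.1256  0.06  ]
tin [ 0.47783361 -0.20062556  0.04      ]
stake [0.62170975 0.16326597 0.04      ]
```

View pics/c.png

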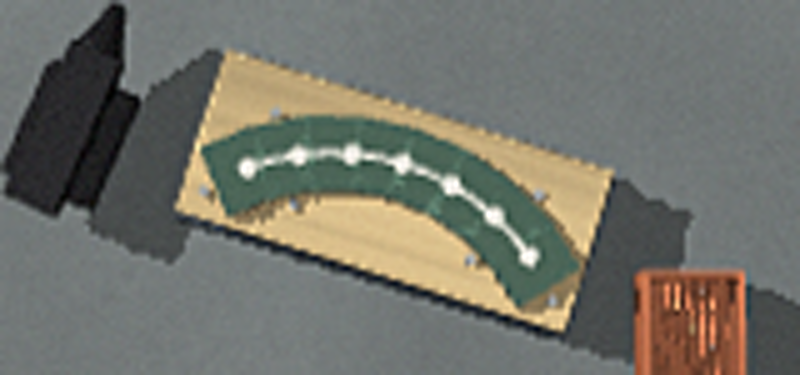

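The enlarged crop shows the seven dots at crop pixels (248,167), (299,156), (352,154), (403,163), (451,185), (493,216) and (529,257). The last of these is the end beside the tin.

```bash
python3 - <<'E'
from h import *
P=np.array([(529,257),(493,216),(451,185),(403,163),(352,154),(299,156),(248,167)])
p=(P+.5)/5-.5+[250,180]
W=np.array([ray_top(q,.06) for q in p]);print(W.round(4))
print(np.hypot(*np.diff(W[:,:2],axis=0).T).round(4)); print(arc(W))
np.save('W0.npy',W)
print(W[0]-env.sense()['tcp_pos'], env.camera_params('wrist'))
E
```

```text
[[ 0.531  -0.104   0.06  ]
 [ 0.5553 -0.0834  0.06  ]
 [ 0.5737 -0.0592  0.06  ]
 [ 0.587  -0.0314  0.06  ]
 [ 0.5926 -0.0017  0.06  ]
 [ 0.5919  0.0293  0.06  ]
 [ 0.5858  0.0591  0.06  ]]
[0.0318 0.0305 0.0308 0.0302 0.031  0.0304]
(array([0.45348221, 0.01250322]), array([-3.03356149e-05, -1.36374137e-04,  3.69096913e-06,  5.27614336e-04,
       -1.12203924e-04, -5.84032319e-04,  3.21307511e-04]))
[ 0.31028142  0.4536005  -0.18931296] {'mtx': array([[371.64829954,   0.        , 314.94545656],
       [  0.        , 371.64829954, 240.15064135],
       [  0.        ,   0.        ,   1.        ]]), 'tool_from_camera': array([[ 8.61449063e-05, -9.51841292e-01, -3.06591172e-01,
         7.87719144e-02],
       [ 9.99999987e-01,  4.00463558e-05,  1.56648770e-04,
        -3.90268738e-04],
       [-1.36826909e-04, -3.06591182e-01,  9.51841283e-01,
        -1.24554089e-01],
       [ 0.00000000e+00,  0.00000000e+00,  0.00000000e+00,
         1.00000000e+00]])}
```

>>> {"name": "play_rows", "arguments": {
  "steps": [
    {"tx": 0.65,"ty": 0.95,"hand": 0},
    {"tx": 0.65,"ty": 0.95,"hand": 0},
    {"tx": 0.65,"ty": 0.95,"hand": 0},
    {"tx": 0.65,"ty": 0.95,"hand": 0},
    {"tx": 0.65,"ty": 0.95,"hand": 0},
    {"tx": 0.65,"ty": 0.95,"hand": 0},
    {"tx": 0.65,"ty": 0.95,"hand": 0},
    {"tx": 0.65,"ty": 0.95,"hand": 0}
  ],
  "squeeze": 20
}}

```text
validation failed for argument at $.st...
```

>>> {"name": "play_rows", "arguments": {
  "steps": [
    {"tx": 0.65,"ty": 0.95,"hand": 0},
    {"tx": 0.65,"ty": 0.95,"hand": 0},
    {"tx": 0.65,"ty": 0.95,"hand": 0},
    {"tx": 0.65,"ty": 0.95,"hand": 0},
    {"tx": 0.65,"ty": 0.95,"hand": 0},
    {"tx": 0.65,"ty": 0.95,"hand": 0},
    {"tx": 0.65,"ty": 0.95,"hand": 0},
    {"tx": 0.65,"ty": 0.95,"hand": 0}
  ]
}}

```text
validation failed for argument at $.st...
```

>>> {"name": "play_rows", "arguments": {
  "steps": [
    {"tx": 0.65,"ty": 0.95,"tz": -0.5,"hand": 0},
    {"tx": 0.65,"ty": 0.95,"tz": -0.5,"hand": 0},
    {"tx": 0.65,"ty": 0.95,"tz": -0.5,"hand": 0},
    {"tx": 0.65,"ty": 0.95,"tz": -0.5,"hand": 0},
    {"tx": 0.65,"ty": 0.95,"tz": -0.5,"hand": 0},
    {"tx": 0.65,"ty": 0.95,"tz": -0.5,"hand": 0},
    {"tx": 0.65,"ty": 0.95,"tz": -0.5,"hand": 0},
    {"hand": 0}
  ]
}}

```text
validation failed for argument at $.st...
```

```bash
cat >> h.py <<'E'
from scipy.spatial.transform import Rotation as Ro
def ray_wrist(px,z,s):
    p=env.camera_params('wrist');K,T=p['mtx'],p['tool_from_camera']
    d=np.array([(px[0]-K[0,2]),(px[1]-K[1,2])]);r=np.hypot(*d);a=r/K[0,0]
    v=np.array([*(np.sin(a)*d/max(r,1e-9)),np.cos(a)])
    R=Ro.from_quat(s['tool_rot'])
    c=R.apply(T[:3,3])+s['tcp_pos'];w=R.apply(T[:3,:3]@v);return c+w*(z-c[2])/w[2]
E
python3 - <<'E'
from h import *
s=env.sense();print(s['clock'],s['tcp_pos'],s['tool_rot'],s['gripper_width'],s['contact_force'],np.load('W0.npy')[0]-s['tcp_pos'])
im=env.grab_frame('wrist');cv2.imwrite('pics/w1.png',im)
h=cv2.cvtColor(im,cv2.COLOR_BGR2HSV)
m=((h[...,1]<60)&(h[...,2]>185)).astype(np.uint8)
n,l,st,ce=cv2.connectedComponentsWithStats(m)
for i in range(1,n):
    if st[i][4]>40: print(st[i][4],ce[i].round(1),ray_wrist(ce[i],.06,s).round(4))
E
```

```text
0.1 [ 0.22075027 -0.55762018  0.24931296] [ 9.82303876e-01  1.87293203e-01  2.58340506e-05 -5.91770019e-04] 0.08548504632432764 [-0.00635729 -0.08005372  0.22816048] [ 0.31028142  0.4536005  -0.18931296]
1949 [257.2  60.2] [ 0.3282 -0.4629  0.06  ]
8117 [443.3 151.2] [ 0.3168 -0.6394  0.06  ]
65 [94.1 98.3] [ 0.2533 -0.3224  0.06  ]
7673 [222.1 177.7] [ 0.223  -0.4695  0.06  ]
53 [278.8 137.8] [ 0.2724 -0.5041  0.06  ]
87 [403.6 152.2] [ 0.3011 -0.6066  0.06  ]
55 [361.5 154.5] [ 0.2849 -0.5738  0.06  ]
130 [416.6 169.2] [ 0.2923 -0.6234  0.06  ]
64 [403.4 182.6] [ 0.2768 -0.6173  0.06  ]
48 [424.6 197.8] [ 0.2722 -0.641   0.06  ]
45 [437.8 198.3] [ 0.2766 -0.6527  0.06  ]
56 [360.2 234.1] [ 0.2199 -0.6006  0.06  ]
42 [287.2 279.6] [ 0.1548 -0.5555  0.06  ]
623 [316.4 300.3] [ 0.1449 -0.5885  0.06  ]
570 [181.5 331.2] [ 0.0569 -0.4733  0.06  ]
668 [450.  334.7] [ 0.1555 -0.734   0.06  ]
375 [145.2 334.9] [ 0.033  -0.4349  0.06  ]
```

View pics/w1.png

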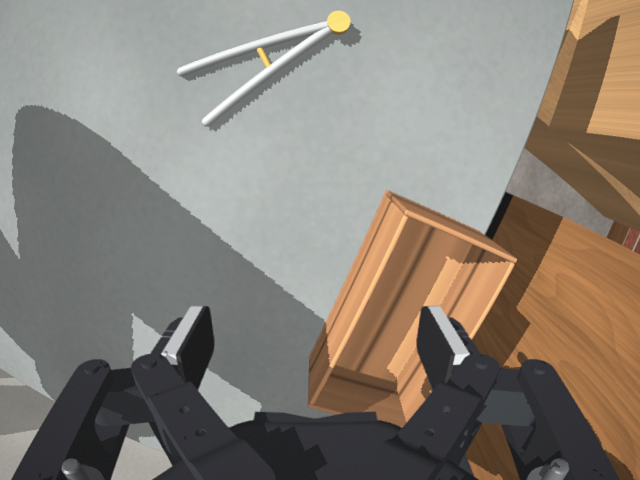

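The move calls were refused, so the arm is still at its start; the wrist view shows only the dividers (at (339,20)) and a wooden box. I'll retry with every field filled in.

>>> {"name": "play_rows", "arguments": {
  "steps": [
    {"tx": 0.65,"ty": 0.95,"tz": 0,"twist": 0,"hand": 0},
    {"tx": 0.65,"ty": 0.95,"tz": 0,"twist": 0,"hand": 0},
    {"tx": 0.65,"ty": 0.95,"tz": 0,"twist": 0,"hand": 0},
    {"tx": 0.65,"ty": 0.95,"tz": 0,"twist": 0,"hand": 0},
    {"tx": 0.65,"ty": 0.95,"tz": 0,"twist": 0,"hand": 0},
    {"tx": 0.65,"ty": 0.95,"tz": 0,"twist": 0,"hand": 0},
    {"tx": 0.65,"ty": 0.95,"tz": 0,"twist": 0,"hand": 0},
    {"tx": 0.65,"ty": 0.95,"tz": 0,"twist": 0,"hand": 0}
  ],
  "squeeze": 20
}}

```text
clock: 0.82
tcp_pos: [0.3252, -0.4048, 0.2498]
tool_rot: [0.982, 0.187, -0.0, -0.0]
contact_force: [0.1, 0.4, 0.2]
gripper_width: 0.0
grip_force: 0.0
```

>>> {"name": "play_rows", "arguments": {
  "steps": [
    {"tx": 0.65,"ty": 0.95,"tz": 0,"twist": 0,"hand": 0},
    {"tx": 0.65,"ty": 0.95,"tz": 0,"twist": 0,"hand": 0},
    {"tx": 0.65,"ty": 0.95,"tz": 0,"twist": 0,"hand": 0},
    {"tx": 0.65,"ty": 0.95,"tz": 0,"twist": 0,"hand": 0},
    {"tx": 0.65,"ty": 0.95,"tz": 0,"twist": 0,"hand": 0},
    {"tx": 0.65,"ty": 0.95,"tz": 0,"twist": 0,"hand": 0},
    {"tx": 0.65,"ty": 0.95,"tz": 0,"twist": 0,"hand": 0},
    {"tx": 0.65,"ty": 0.95,"tz": 0,"twist": 0,"hand": 0}
  ]
}}

```text
clock: 1.48
tcp_pos: [0.4292, -0.2528, 0.2499]
tool_rot: [0.982, 0.187, -0.0, -0.0]
contact_force: [0.1, 0.5, 1.0]
gripper_width: -0.0003
grip_force: 0.0
```

>>> {"name": "play_rows", "arguments": {
  "steps": [
    {"tx": 0.65,"ty": 0.95,"tz": -0.5,"twist": 0,"hand": 0},
    {"tx": 0.65,"ty": 0.95,"tz": -0.5,"twist": 0,"hand": 0},
    {"tx": 0.65,"ty": 0.95,"tz": -0.5,"twist": 0,"hand": 0},
    {"tx": 0.65,"ty": 0.95,"tz": -0.5,"twist": 0,"hand": 0},
    {"tx": 0.65,"ty": 0.95,"tz": -0.5,"twist": 0,"hand": 0},
    {"tx": 0.65,"ty": 0.95,"tz": -0.5,"twist": 0,"hand": 0},
    {"tx": 0,"ty": 0,"tz": 0,"twist": 0,"hand": 0},
    {"tx": 0,"ty": 0,"tz": 0,"twist": 0,"hand": 0}
  ]
}}

```text
clock: 2.15
tcp_pos: [0.5066, -0.1389, 0.1892]
tool_rot: [0.982, 0.188, -0.001, -0.0]
contact_force: [-0.0, -0.2, 0.1]
gripper_width: -0.0002
grip_force: 0.0
```

```bash
python3 - <<'E'
from h import *
s=env.sense();print(s['clock'],s['tcp_pos'],s['tool_rot'],s['gripper_width'],s['contact_force'],np.load('W0.npy')[0]-s['tcp_pos'])
im=env.grab_frame('wrist');cv2.imwrite('pics/w2.png',im)
h=cv2.cvtColor(im,cv2.COLOR_BGR2HSV)
m=((h[...,1]<60)&(h[...,2]>185)).astype(np.uint8)
m=cv2.morphologyEx(m,cv2.MORPH_OPEN,cv2.getStructuringElement(cv2.MORPH_ELLIPSE,(7,7)))
n,l,st,ce=cv2.connectedComponentsWithStats(m)
for i in range(1,n):
    if 20<st[i][4]<3000: print(st[i][4],ce[i].round(1),ray_wrist(ce[i],.06,s).round(4))
E
```

```text
2.15 [ 0.50660962 -0.13885742  0.18916847] [ 9.82111342e-01  1.88299224e-01 -7.05356092e-04 -4.66253993e-04] -0.00017712506839838023 [-0.04367805 -0.23110775  0.14403171] [ 0.02442206  0.03483774 -0.12916847]
171 [141.6  46. ] [0.5935 0.0302 0.06  ]
154 [107.1  46.7] [0.5868 0.0598 0.06  ]
199 [177.8  55.3] [ 0.5939 -0.0006  0.06  ]
227 [212.8  75.6] [ 0.5874 -0.0311  0.06  ]
244 [243.1 105.3] [ 0.5746 -0.0589  0.06  ]
242 [266.9 143.1] [ 0.5558 -0.0836  0.06  ]
62 [310.9 138.3] [ 0.5696 -0.1103  0.06  ]
61 [237.6 168.3] [ 0.5323 -0.0704  0.06  ]
220 [281.9 185. ] [ 0.5323 -0.1035  0.06  ]
```

View pics/w2.png

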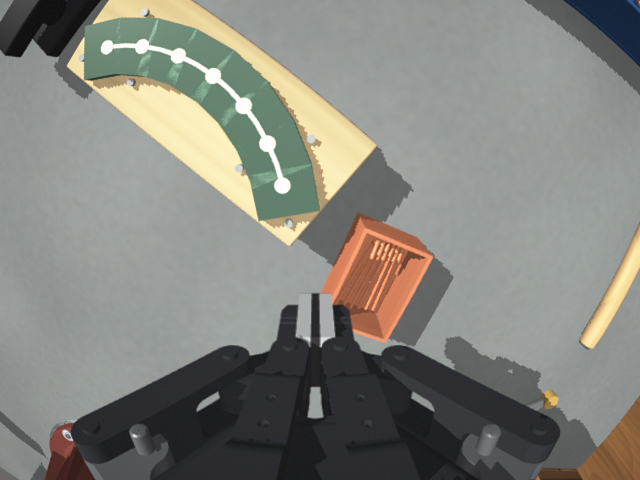

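The close view agrees with the top view to about 1 mm: first dot at (282,185), last at (107,47), tin at (380,275), clear of the path. I'll go above the first dot.

>>> {"name": "play_rows", "arguments": {
  "steps": [
    {"tx": 0.63,"ty": 0.89,"tz": -0.8,"twist": 0,"hand": 0},
    {"tx": 0.62,"ty": 0.89,"tz": -0.8,"twist": 0,"hand": 0},
    {"tx": 0,"ty": 0,"tz": -1,"twist": 0,"hand": 0},
    {"tx": 0,"ty": 0,"tz": -1,"twist": 0,"hand": 0},
    {"tx": 0,"ty": 0,"tz": -1,"twist": 0,"hand": 0},
    {"tx": 0,"ty": 0,"tz": -0.5,"twist": 0,"hand": 0},
    {"tx": 0,"ty": 0,"tz": 0,"twist": 0,"hand": 0},
    {"tx": 0,"ty": 0,"tz": 0,"twist": 0,"hand": 0}
  ]
}}

```text
clock: 2.87
tcp_pos: [0.5316, -0.105, 0.0886]
tool_rot: [0.982, 0.187, -0.0, 0.0]
contact_force: [0.6, 0.4, 1.1]
gripper_width: 0.0
grip_force: 0.0
```

>>> {"name": "play_rows", "arguments": {
  "steps": [
    {"tx": 0,"ty": 0.05,"tz": -0.2,"twist": 0,"hand": 0},
    {"tx": 0,"ty": 0,"tz": -0.2,"twist": 0,"hand": 0},
    {"tx": 0,"ty": 0,"tz": -0.1,"twist": 0,"hand": 0},
    {"tx": 0,"ty": 0,"tz": -0.1,"twist": 0,"hand": 0},
    {"tx": 0,"ty": 0,"tz": -0.1,"twist": 0,"hand": 0},
    {"tx": 0,"ty": 0,"tz": 0,"twist": 0,"hand": 0},
    {"tx": 0,"ty": 0,"tz": 0,"twist": 0,"hand": 0}
  ]
}}

```text
clock: 3.45
tcp_pos: [0.5321, -0.1035, 0.0744]
tool_rot: [0.982, 0.187, 0.0, 0.0]
contact_force: [1.6, -1.4, 2.6]
gripper_width: -0.0002
grip_force: 1.3
```

```bash
python3 - <<'E'
from h import *
F=[]
for i in range(4):
    s=env.sense();F.append(s['contact_force']);im=env.grab_frame('wrist')
print(s['tcp_pos'],np.array(F).round(2).tolist())
cv2.imwrite('pics/w3.png',im)
E
```

```text
[ 0.53209649 -0.10353448  0.07439883] [[1.57, -1.41, 2.6], [0.14, -1.08, 2.71], [0.72, -1.47, 2.55], [2.14, -1.73, 2.71]]
```

View pics/w3.png

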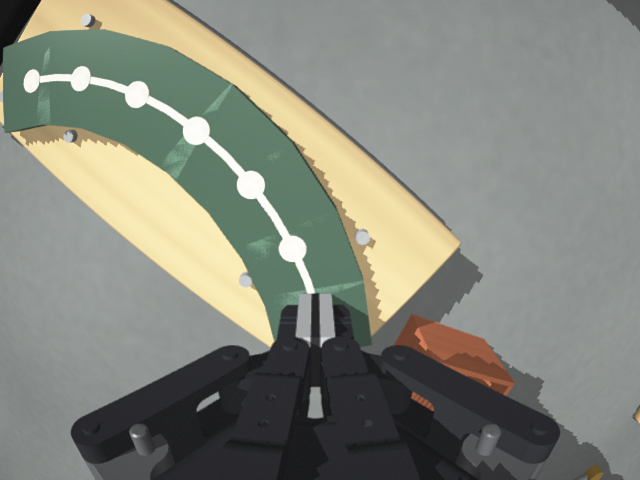

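The fingertips rest lightly at the first dot under about 2.6 N, and the bed is down about 5 mm. The line ahead runs through (292,248) and (250,185) to (32,80). I'll stroke one dot per call.

>>> {"name": "play_rows", "arguments": {
  "steps": [
    {"tx": 0.15,"ty": 0.12,"tz": 0,"twist": 0,"hand": 0},
    {"tx": 0.15,"ty": 0.12,"tz": 0,"twist": 0,"hand": 0},
    {"tx": 0.15,"ty": 0.12,"tz": 0,"twist": 0,"hand": 0},
    {"tx": 0.15,"ty": 0.12,"tz": 0,"twist": 0,"hand": 0},
    {"tx": 0.15,"ty": 0.13,"tz": 0,"twist": 0,"hand": 0},
    {"tx": 0.15,"ty": 0.13,"tz": 0,"twist": 0,"hand": 0},
    {"tx": 0.14,"ty": 0.13,"tz": 0,"twist": 0,"hand": 0},
    {"tx": 0.14,"ty": 0.13,"tz": 0,"twist": 0,"hand": 0}
  ]
}}

```text
clock: 4.32
tcp_pos: [0.5557, -0.083, 0.074]
tool_rot: [0.982, 0.187, -0.0, 0.0]
contact_force: [-1.5, -1.6, 2.2]
gripper_width: 0.0001
grip_force: 1.4
```

>>> {"name": "play_rows", "arguments": {
  "steps": [
    {"tx": 0.12,"ty": 0.15,"tz": 0,"twist": 0,"hand": 0},
    {"tx": 0.12,"ty": 0.15,"tz": 0,"twist": 0,"hand": 0},
    {"tx": 0.12,"ty": 0.15,"tz": 0,"twist": 0,"hand": 0},
    {"tx": 0.12,"ty": 0.15,"tz": 0,"twist": 0,"hand": 0},
    {"tx": 0.12,"ty": 0.15,"tz": 0,"twist": 0,"hand": 0},
    {"tx": 0.11,"ty": 0.15,"tz": 0,"twist": 0,"hand": 0},
    {"tx": 0.11,"ty": 0.15,"tz": 0,"twist": 0,"hand": 0},
    {"tx": 0.11,"ty": 0.15,"tz": 0,"twist": 0,"hand": 0}
  ]
}}

```text
clock: 4.98
tcp_pos: [0.5742, -0.0591, 0.0741]
tool_rot: [0.982, 0.187, 0.0, 0.0]
contact_force: [-2.1, -1.5, 4.1]
gripper_width: -0.0002
grip_force: 1.4
```

```bash
python3 - <<'E'
from h import *
s=env.sense();print(s['clock'],s['tcp_pos'],s['contact_force'])
im=env.grab_frame('wrist')
h=cv2.cvtColor(im,cv2.COLOR_BGR2HSV)
m=((h[...,1]<60)&(h[...,2]>185)).astype(np.uint8)
m=cv2.morphologyEx(m,cv2.MORPH_OPEN,cv2.getStructuringElement(cv2.MORPH_ELLIPSE,(11,11)))
n,l,st,ce=cv2.connectedComponentsWithStats(m)
for i in range(1,n):
    if 90<st[i][4]<3000: print(st[i][4],ce[i].round(1),ray_wrist(ce[i],.055,s).round(4))
E
```

```text
4.9833 [ 0.57421561 -0.05908501  0.07408284] [-2.14452712 -1.53100164  4.05586697]
111 [133. 131.] [0.6207 0.0405 0.055 ]
374 [ 79.9 193.3] [0.5859 0.0602 0.055 ]
493 [137.1 200.5] [0.5929 0.0302 0.055 ]
575 [202.4 225.1] [ 0.5933 -0.0011  0.055 ]
567 [265.2 264.3] [ 0.5868 -0.0313  0.055 ]
```

The slate has not shifted: the dots are where they were. I'll continue.

>>> {"name": "play_rows", "arguments": {
  "steps": [
    {"tx": 0.09,"ty": 0.17,"tz": 0,"twist": 0,"hand": 0},
    {"tx": 0.09,"ty": 0.17,"tz": 0,"twist": 0,"hand": 0},
    {"tx": 0.08,"ty": 0.17,"tz": 0,"twist": 0,"hand": 0},
    {"tx": 0.08,"ty": 0.17,"tz": 0,"twist": 0,"hand": 0},
    {"tx": 0.08,"ty": 0.17,"tz": 0,"twist": 0,"hand": 0},
    {"tx": 0.08,"ty": 0.18,"tz": 0,"twist": 0,"hand": 0},
    {"tx": 0.08,"ty": 0.18,"tz": 0,"twist": 0,"hand": 0},
    {"tx": 0.07,"ty": 0.18,"tz": 0,"twist": 0,"hand": 0}
  ]
}}

```text
clock: 5.7
tcp_pos: [0.5871, -0.0311, 0.074]
tool_rot: [0.982, 0.187, -0.0, 0.0]
contact_force: [-1.6, -2.2, 2.5]
gripper_width: 0.0001
grip_force: 1.4
```

>>> {"name": "play_rows", "arguments": {
  "steps": [
    {"tx": 0.05,"ty": 0.18,"tz": 0,"twist": 0,"hand": 0},
    {"tx": 0.05,"ty": 0.18,"tz": 0,"twist": 0,"hand": 0},
    {"tx": 0.04,"ty": 0.19,"tz": 0,"twist": 0,"hand": 0},
    {"tx": 0.04,"ty": 0.19,"tz": 0,"twist": 0,"hand": 0},
    {"tx": 0.04,"ty": 0.19,"tz": 0,"twist": 0,"hand": 0},
    {"tx": 0.03,"ty": 0.19,"tz": 0,"twist": 0,"hand": 0},
    {"tx": 0.03,"ty": 0.19,"tz": 0,"twist": 0,"hand": 0},
    {"tx": 0.02,"ty": 0.19,"tz": 0,"twist": 0,"hand": 0}
  ]
}}

```text
clock: 6.37
tcp_pos: [0.5931, -0.0012, 0.0741]
tool_rot: [0.982, 0.187, 0.0, 0.0]
contact_force: [0.1, -2.9, 3.2]
gripper_width: 0.0001
grip_force: 1.4
```

>>> {"name": "play_rows", "arguments": {
  "steps": [
    {"tx": 0.02,"ty": 0.19,"tz": 0,"twist": 0,"hand": 0},
    {"tx": 0.01,"ty": 0.19,"tz": 0,"twist": 0,"hand": 0},
    {"tx": 0,"ty": 0.19,"tz": 0,"twist": 0,"hand": 0},
    {"tx": 0,"ty": 0.19,"tz": 0,"twist": 0,"hand": 0},
    {"tx": 0,"ty": 0.19,"tz": 0,"twist": 0,"hand": 0},
    {"tx": -0.01,"ty": 0.2,"tz": 0,"twist": 0,"hand": 0},
    {"tx": -0.02,"ty": 0.2,"tz": 0,"twist": 0,"hand": 0},
    {"tx": -0.02,"ty": 0.2,"tz": 0,"twist": 0,"hand": 0}
  ]
}}

```text
clock: 7.03
tcp_pos: [0.5926, 0.0299, 0.0741]
tool_rot: [0.982, 0.187, 0.0, 0.0]
contact_force: [-0.0, -2.0, 2.7]
gripper_width: 0.0002
grip_force: 1.4
```

>>> {"name": "play_rows", "arguments": {
  "steps": [
    {"tx": -0.03,"ty": 0.19,"tz": 0,"twist": 0,"hand": 0},
    {"tx": -0.03,"ty": 0.19,"tz": 0,"twist": 0,"hand": 0},
    {"tx": -0.04,"ty": 0.19,"tz": 0,"twist": 0,"hand": 0},
    {"tx": -0.04,"ty": 0.19,"tz": 0,"twist": 0,"hand": 0},
    {"tx": -0.05,"ty": 0.19,"tz": 0,"twist": 0,"hand": 0},
    {"tx": -0.06,"ty": 0.18,"tz": 0,"twist": 0,"hand": 0},
    {"tx": -0.06,"ty": 0.18,"tz": 0,"twist": 0,"hand": 0},
    {"tx": 0,"ty": 0.18,"tz": 0,"twist": 0,"hand": 0}
  ]
}}

```text
clock: 7.7
tcp_pos: [0.5861, 0.0597, 0.074]
tool_rot: [0.982, 0.187, -0.0, 0.0]
contact_force: [0.3, -2.1, 3.1]
gripper_width: -0.0001
grip_force: 1.4
```

>>> {"name": "play_rows", "arguments": {
  "steps": [
    {"tx": 0,"ty": 0,"tz": 0,"twist": 0,"hand": 0},
    {"tx": 0,"ty": 0,"tz": 0,"twist": 0,"hand": 0},
    {"tx": 0,"ty": 0,"tz": 0.1,"twist": 0,"hand": 0},
    {"tx": 0,"ty": 0,"tz": 0.1,"twist": 0,"hand": 0},
    {"tx": 0,"ty": 0,"tz": 0.2,"twist": 0,"hand": 0},
    {"tx": 0,"ty": 0,"tz": 0.5,"twist": 0,"hand": 0},
    {"tx": 0,"ty": 0,"tz": 1,"twist": 0,"hand": 0},
    {"tx": 0,"ty": 0,"tz": 1,"twist": 0,"hand": 0}
  ]
}}

```text
clock: 8.37
tcp_pos: [0.5858, 0.0592, 0.1326]
tool_rot: [0.982, 0.187, -0.001, -0.0]
contact_force: [-0.0, 0.2, 0.6]
gripper_width: -0.0001
grip_force: 0.0
```

>>> {"name": "play_rows", "arguments": {
  "steps": [
    {"tx": 0,"ty": 0,"tz": 1,"twist": 0,"hand": 0},
    {"tx": 0,"ty": 0,"tz": 1,"twist": 0,"hand": 0},
    {"tx": 0,"ty": 0,"tz": 0,"twist": 0,"hand": 0},
    {"tx": 0,"ty": 0,"tz": 0,"twist": 0,"hand": 0},
    {"tx": 0,"ty": 0,"tz": 0,"twist": 0,"hand": 0},
    {"tx": 0,"ty": 0,"tz": 0,"twist": 0,"hand": 0}
  ]
}}

```text
clock: 8.87
tcp_pos: [0.5858, 0.0593, 0.1711]
tool_rot: [0.982, 0.187, -0.001, -0.0]
contact_force: [0.4, 0.2, -0.6]
gripper_width: -0.0002
grip_force: 0.0
```

```bash
python3 - <<'E'
from h import *
s=env.sense();print(s['clock'],s['tcp_pos'],s['contact_force'])
cv2.imwrite('pics/e.png',env.grab_frame('wrist'))
E
```

```text
8.8667 [0.58584748 0.05926376 0.17111307] [ 0.37281309  0.16213741 -0.63673043]
```

View pics/e.png

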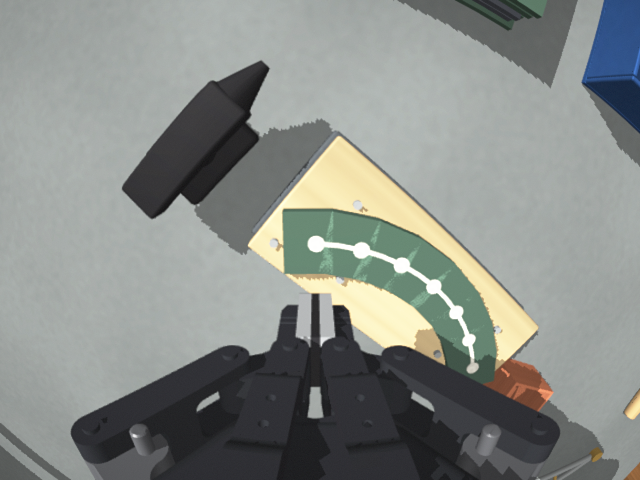

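The slate lies in place between its pins, with the last dot at (316,244). The stake at (195,140) and the tin are untouched, and the fingers are clear, so I'll hand the job in.

```bash
python3 -c "
from station import env
print(env.finish_job())"
```

```text
the job is handed in; nothing more can be done
None
```

I ran the closed fingertips over all seven dots in order from the tin's end at about 2–4 N (bed down about 5 mm), raised them clear to 171 mm with the slate still in place, and handed the job in; the hand-in returned no verdict.

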